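# Shut the air off and disconnect the blow gun

### The job

Turn the red valve lever to shut the air off, then pull the brass sleeve of the coupler fully back until the orange blow gun pops loose, and let go so that the sleeve snaps home by itself. Then draw the blow gun out and lay it flat in the empty red tray without dropping it in. Leave the steering knuckle, tin, tape roll and wrench where they are.

Things in the scene. Friction and masses are not known exactly. Their poses are not given: they have to be found in the camera images.
- coupler: Fixed air outlet: dark base plate, blue post, brass/steel quick coupler. Origin on the bench; z up; x = level direction in which the mouth points. The coupler's axis passes through (0, 0, 125 mm) and rises 45 degrees towards +x, out of the mouth; the blow gun stands in it on that axis. At y = -150 mm on the same plate is the brass shut-off valve, 62 mm high.
- mouth (a point): Centre of the coupler's open mouth, on its axis, 40 mm from the point (0, 0, 125 mm). Axes as coupler. After popping, the gun stays stuck here; once the sleeve is home the locks close behind its tail, so it cannot fall back in and draws out freely: 45 mm along the axis frees it.
- sleeve_grip (a point): On the axis of the brass sleeve, midway along its plain part (31 mm long, 40 mm diameter); moves with it. A 45 mm rim, 5 mm long, is at its rear end. x axis = coupler axis out of the mouth (45 degrees up), y axis level. At home it is 20.5 mm along the axis from (0, 0, 125 mm) of the coupler. Free at the sides; a 30 mm wide post stands below and behind.
- sleeve (a joint): Sleeve travel in m: 0 = home, 0.014 = fully back (14 mm along the axis away from the mouth, so down and back). Spring force 4.5 N at home, 11 N fully back, plus up to 3 N of friction; let go, it snaps home. Past about 10 mm the locks free the gun and a spring pin pushes it about 20 mm out along the axis.
- valve (a joint): Valve lever angle in rad: 0 = open (lever along the coupler's +x), 1.57 = shut against its stop (lever along the coupler's -y). It turns clockwise seen from above and stays where left; about 0.25 N m of friction. It starts between 0 and 0.35.
- valve_hinge (a point): On the valve's upright hinge axis at the lever's mid height (76 mm over the bench); its x axis points along the lever.
- valve_tip (a point): End of the red valve lever, 110 mm from the hinge, at mid height. The lever is a flat red bar 14 mm wide and 16 mm high.
- gun: Loose straight blow gun, 158 mm long, 0.18 kg. Origin at the centre of its orange body (70 x 30 x 30 mm, flats facing its y and z). x axis to the nozzle tip, 69 mm from the origin (22 mm thick collar, 10 mm tube); a 15 mm thick steel tail ends 89 mm behind. Locked, its origin is 39 mm in front of the mouth; popped loose, 57 to 64 mm.
- red_tray: Fixed empty red steel tray, outside 130 (x) x 200 (y) x 35 mm high, walls 4 mm, floor 4 to 5 mm thick. Origin at the centre of its underside on the bench.
- grey_tray: Fixed grey tray of the same size with four large nuts in it; not to be used. Origin at the centre of its underside.
- knuckle: Bystander: dark steering knuckle with a yellow taped upright spindle, about 110 x 60 mm, 115 mm high, 1.3 kg. Origin at the centre of its underside.
- tin: Bystander: tin with an orange label, 68 mm diameter, 95 mm high. Origin at the centre of its underside.
- tape: Bystander: yellow tape roll lying flat, 104 mm diameter, 48 mm high. Origin at the centre of its underside.
- wrench: Bystander: flat steel wrench 180 mm long lying flat on the bench along its x axis, between the coupler and the trays.
Not all that is in view belongs to the job. Several things have the shape of the gun; the one meant has the colours described above.

How it is judged:
By the outcome, as a careful person would: the job done as asked, in the order asked, and still so for the second after the job is handed in, with the robot touching nothing.
It also fails if it takes over 64 s, if anything falls off the work surface, if the arm or the gripper's body presses on something with over 40 N, if the wrist force passes 120 N, or if a joint passes its speed limit or range.

### The arm

A 6-joint arm with a two-finger parallel gripper is mounted at the origin on the work surface. World frame = base frame: x ahead of the robot, y to its left, z up, the work surface at z = 0. Lengths are in mm, angles in rad, forces in N, time in s.
With the tool pointing down it reaches from about 350 to 775 mm from the base axis. Payload 7.3 kg.
Tool frame: the origin (TCP) lies at the very end of the fingers, on their centre line; the grasp point (between the pads) lies bot.grip_point_offset behind it (bot.grip_point_offset is the distance from the TCP to the grasp point, in mm); z points along the fingers, y is the line along which they close (so a half turn about z gives the same grasp; the last joint's range is limited). The gripper opens to 92 mm and grips with 3 to 60 N. Pads are 19 mm wide; open, the fingers measure 130 mm over their backs; the gripper's body (75 mm by 190 mm) begins 47 mm behind the grasp point.
Start: joints at [-1.418, 0.342, 1.524, -0, 1.275, -0.146], TCP at [154.568, -501.75, 226.741] pointing down, gripper open.
Joint ranges: [-2.53, 2.53], [-0.77, 2.02], [0.04, 2.7], [-1, 4.14], [0.28, 2.66], [-3.11, 3.11]. Speed limits (rad/s): [2.57, 2.57, 3.14, 3.14, 3.14, 3.14].

### API

Orientations are given as [roll, pitch, yaw] about the fixed x, y, z axes, in that order (R = Rz(yaw) Ry(pitch) Rx(roll)).
In Python, from plant import bot gives the robot as it stands. The module is installed in compiled form; this text tells all that it offers.
- The arm moves only by the tool carry_out, never from a script. Its argument "plan" is a list of rows, each an object of numbers: "tx", "ty", "tz": the shift along the world's x, y, z in mm; "rx", "ry", "rz": the turn, a rotation vector about the world's x, y, z in rad. A call has 1 to 12 rows; each row shifts and turns the commanded pose from where the row before left it; what a row does not reach is not made up. A row lasts 1/10 s, in which the tool goes at most 50 mm and 8.59 degrees, less where a joint would pass 70% of its speed; a pose out of reach is approached as far as the arm can. A call with a gripper value outside its range is refused whole. "gripper" is the closure, from 0 (fully open) to 1 (shut), set as the call begins (left out, the last holds). The fingers move at their own pace and stop on an object; the grip force is fixed at half the most. Time passes only in rows, so rows that do not move let the fingers close. It gives the time, the measured TCP pose, the force, the opening and the grip force at its end, in the units of the state.
- bot.get_obs(): the state, without advancing time (a new reading comes with each control period).
- bot.capture(name): name is "side" or "top"; returns the picture (480x640x3 uint8, red, green, blue); there is no depth.
- bot.camera_model(name): a dict with "camera_matrix" (3x3 intrinsics, pixels), "R" (3x3) and "t" (3): a world point X has camera coordinates R X + t. Camera axes: x right, y down, z forward; pixel columns grow to the right and rows downward; lengths in mm; the calibration is good to about 2 mm. A picture is of the moment at which its call begins. camera_model takes no time and is no camera call.
- bot.close_job(): hands the job in; it is judged then, once.
The state is a dict: "time": time; "joint_positions": joint angles; "dq": joint speeds; "tau": joint torques, N m; "tool_pos": TCP position; "tcp_rot": TCP orientation; "contact_force": force on the tool from outside, world axes, zero at the start; "moment": the same for the moment, N m; "grip_width": finger opening in mm; "finger_force": force on a finger pad.
Only numpy, scipy, OpenCV 4.12 (cv2) and the standard library are available. Lean on these libraries where they do the work, as an engineer would, in place of code of your own. Each camera call takes 0.05 s, during which the arm holds its last target. There are 200 camera calls.

## Working session

There is one attempt and no reset: what is moved stays moved. The work goes in short steps, Python scripts to look and compute and a tool call to move; the robot and the scene stay as the last step left them, time stands still between calls to the robot, and variables do not carry over. Pictures are saved under pics/ and viewed, at most 10 in all, crops included, and the job is handed in when it is done.

Besides the shell and the picture viewer there is one more tool, called as name(argument=value, ...) on one line, values as JSON. carry_out: Moves the arm, as the interface text tells. Its arguments: {"type":"object","properties":{"plan":{"type":"array"},"gripper":{"type":"number"}},"required":["plan"]}

```bash
mkdir -p pics; python3 - <<'E'
from plant import bot
import cv2,numpy as np
for n in("side","top"):
    cv2.imwrite(f"pics/{n}0.png",bot.capture(n)[:,:,::-1]); m=bot.camera_model(n)
    print(n,np.round(m["camera_matrix"],1).tolist(),np.round(m["R"],3).tolist(),np.round(m["t"]).tolist(),"C",np.round(-m["R"].T@m["t"]) if 1 else 0)
o=bot.get_obs();print(o,bot.grip_point_offset)
E
```

```text
side [[510.0, 0.0, 331.7], [0.0, 510.0, 238.0], [0.0, 0.0, 1.0]] [[-0.854, -0.52, -0.014], [-0.319, 0.544, -0.776], [0.411, -0.659, -0.63]] [424.0, 306.0, 925.0] C [ 80. 663. 826.]
top [[443.3, 0.0, 319.7], [0.0, 443.3, 237.4], [0.0, 0.0, 1.0]] [[0.027, -0.999, -0.025], [-0.985, -0.022, -0.17], [0.169, 0.029, -0.985]] [-58.0, 545.0, 981.0] C [ 372.  -74. 1058.]
{'time': 0.1, 'joint_positions': array([-1.41801560e+00,  3.42647457e-01,  1.52485658e+00,  3.25247668e-05,
        1.27538562e+00, -1.46025696e-01]), 'dq': array([-0.00051679, -0.00196955, -0.00379154,  0.0001449 ,  0.00163061,
        0.00079387]), 'tau': array([ 2.10809580e-03, -4.32003307e+01, -2.44694102e+01,  7.20893824e-02,
        5.25563769e-02, -4.20910692e-05]), 'tool_pos': array([ 154.51698139, -501.40419595,  226.14001015]), 'tcp_rot': array([-3.14031398e+00, -2.19495924e-04,  2.98796789e-01]), 'contact_force': array([ 0.19867749,  0.48288746, -0.0313668 ]), 'moment': array([-0.00352991, -0.00585847,  0.01769837]), 'finger_force': 0.0, 'grip_width': 91.83312117485512} 18.8
```

View pics/side0.png

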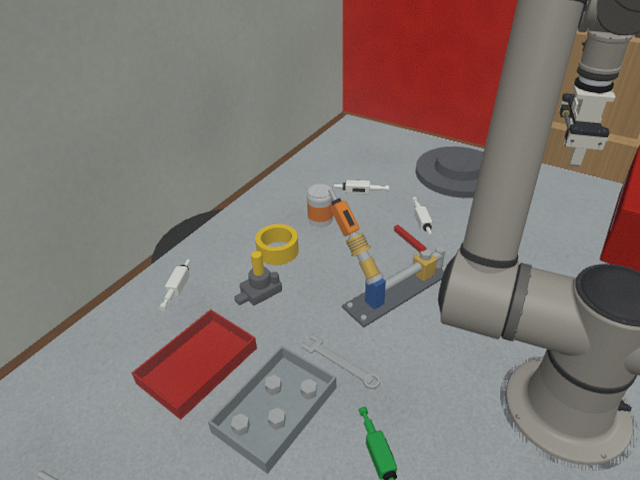

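View pics/top0.png

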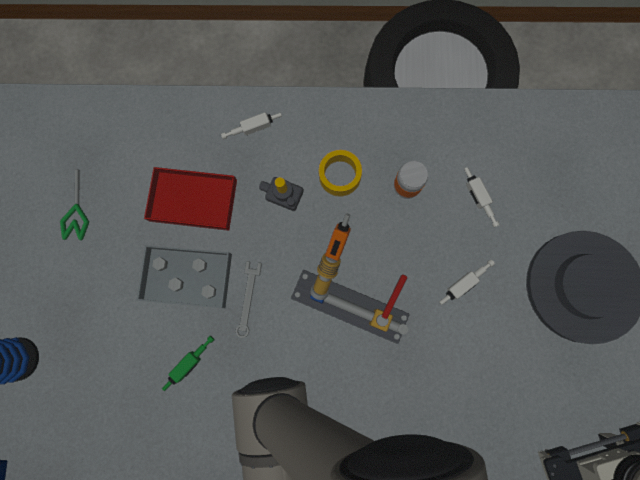

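The scene shows the orange-bodied gun standing in the brass coupler at top (338,240) and side (347,215). The red lever runs (405,277)→(382,320) in the top view, and the empty red tray is at top (191,198).

Things that could be taken for the gun: white guns at top (250,125), (480,197) and (467,282), the green one at (188,363), and the orange/black one at (338,240). I choose the orange one. Next is one close crop plus measurements.

```bash
cat > h.py <<'E'
from plant import bot
import cv2,numpy as np
M={n:bot.camera_model(n) for n in("side","top")}
def ray(n,p):
    m=M[n];R=np.array(m["R"]);C=-R.T@np.array(m["t"])
    d=R.T@np.linalg.solve(np.array(m["camera_matrix"]),[p[0],p[1],1.]);return C,d/np.linalg.norm(d)
def onz(n,p,z):
    C,d=ray(n,p);return C+d*(z-C[2])/d[2]
def tri(ps,pt):
    (a,u),(b,v)=ray("side",ps),ray("top",pt)
    s=np.linalg.lstsq(np.c_[u,-v],b-a,rcond=None)[0];P,Q=a+u*s[0],b+v*s[1];return (P+Q)/2,np.linalg.norm(P-Q)
def proj(n,X):
    m=M[n];c=np.array(m["camera_matrix"])@(np.array(m["R"])@X+np.array(m["t"]));return c[:2]/c[2]
def mask(im,lo,hi,roi):
    h=cv2.cvtColor(im,cv2.COLOR_RGB2HSV);m=cv2.inRange(h,np.array(lo),np.array(hi));k=np.zeros_like(m);x0,y0,x1,y1=roi;k[y0:y1,x0:x1]=m[y0:y1,x0:x1];return k
def big(m):
    c=max(cv2.findContours(m,cv2.RETR_EXTERNAL,cv2.CHAIN_APPROX_NONE)[0],key=cv2.contourArea);return c
def cen(c):
    q=cv2.moments(c);return np.array([q["m10"],q["m01"]])/q["m00"]
E
python3 - <<'E'
from h import *
s=cv2.cvtColor(cv2.imread("pics/side0.png"),cv2.COLOR_BGR2RGB);t=cv2.cvtColor(cv2.imread("pics/top0.png"),cv2.COLOR_BGR2RGB)
np.set_printoptions(precision=1,suppress=True)
def rep(name,im,lo,hi,roi):
    c=big(mask(im,lo,hi,roi));r=cv2.minAreaRect(c);print(name,cv2.contourArea(c),cen(c),cv2.boxPoints(r).tolist());return c
R=dict(gs=(s,(8,180,120),(15,255,255),(325,190,365,245)),gt=(t,(8,180,120),(15,255,255),(320,215,360,262)),
 ls=(s,(0,150,80),(5,255,255),(380,215,440,260)),lt=(t,(0,150,80),(5,255,255),(375,265,415,325)),
 bs=(s,(100,120,60),(125,255,255),(350,265,400,315)),bt=(t,(100,120,60),(125,255,255),(300,270,340,310)),
 trs=(s,(0,150,60),(5,255,255),(120,300,270,420)),trt=(t,(0,150,60),(5,255,255),(130,155,250,240)))
C={k:rep(k,*v) for k,v in R.items()}
print("gun",tri(cen(C["gs"]),cen(C["gt"])));print("lev",tri(cen(C["ls"]),cen(C["lt"])))
b=cv2.boxPoints(cv2.minAreaRect(C["lt"]));print("lever top z84",[onz("top",p,84)[:2] for p in b])
print("tray top corners z35",[onz("top",p,35)[:2] for p in cv2.approxPolyDP(C["trt"],5,True)[:,0]])
print("plate z8",[onz("top",p,8)[:2] for p in [(306,270),(409,313),(400,343),(292,298)]])
a=cv2.resize(t[205:355,280:420],None,fx=2.8,fy=4*.7);b=cv2.resize(s[180:330,325:465],None,fx=2.8,fy=2.8)
cv2.imwrite("pics/crop.png",np.hstack([a,b])[:,:,::-1])
E
```

```text
gs 336.0 [346.3 216.4] [[331.79998779296875, 205.60003662109375], [344.20001220703125, 199.4000244140625], [358.4000244140625, 227.80001831054688], [346.0, 234.00003051757812]]
gt 331.0 [336.  244.2] [[324.8049011230469, 255.243896484375], [334.5707702636719, 228.736572265625], [346.9902648925781, 233.31219482421875], [337.2243957519531, 259.81951904296875]]
ls 194.0 [409.2 238.2] [[392.6229248046875, 228.85243225097656], [396.88519287109375, 223.73768615722656], [425.4097900390625, 247.50819396972656], [421.14752197265625, 252.62294006347656]]
lt 219.0 [394. 296.] [[381.2000427246094, 315.60003662109375], [402.0000305175781, 274.00006103515625], [407.2000427246094, 276.60003662109375], [386.4000549316406, 318.20001220703125]]
bs 405.0 [375.3 293.8] [[365.0, 279.0], [384.0, 279.0], [384.0, 308.0], [365.0, 308.0]]
bt 15.5 [316.4 299.5] [[309.2116394042969, 298.16790771484375], [310.1167297363281, 295.6788330078125], [322.6423034667969, 300.23358154296875], [321.7372131347656, 302.72265625]]
trs 6638.0 [194.2 362.5] [[129.48231506347656, 375.0478515625], [214.2390899658203, 295.5883789
[... 187 characters left out ...]
65429688], [234.27590942382812, 175.6087646484375], [228.09197998046875, 229.20294189453125]]
gun (array([508.3, -81.3, 187.4]), np.float64(1.0959414032379131))
lev (array([ 414. , -211.6,   75.8]), np.float64(0.947697023856244))
lever top z84 [array([ 371.5, -182.7]), array([ 462.4, -227.7]), array([ 457., -239.]), array([ 366.3, -193.8])]
tray top corners z35 [array([710. , 363.3]), array([667.1, 366.7]), array([710. , 360.8]), array([677.4, 350.5]), array([588.2, 359.4]), array([590.3, 374.1]), array([634.7, 371. ]), array([585.5, 373.6]), array([567.9, 178.2]), array([693.4, 169.1])]
plate z8 [array([473.3, -12.8]), array([ 379.1, -255.5]), array([ 310.5, -234.4]), array([406.6,  18.1])]
```

View pics/crop.png

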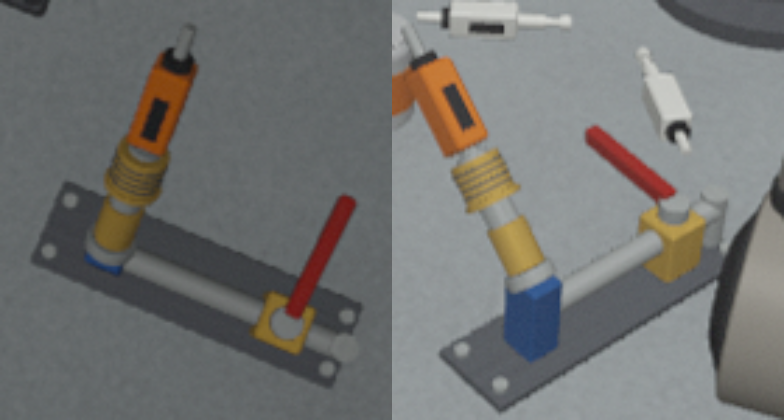

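The crop confirms an orange body with a black label, standing in the brass coupler. It also shows two brass parts, one ribbed at top (329,266) and one plain at (322,285), so I'll triangulate points along the axis to tell which is the sleeve.

```bash
python3 - <<'E'
from h import *
np.set_printoptions(precision=1,suppress=True)
T=lambda x,y:(280+x/2.8,205+y/2.8)
S=lambda x,y:(325+(x-392)/2.8,180+y/2.8)
for n,a,b in [("nozzle",(188,30),(408,30)),("collar",(178,58),(424,62)),("bodybot",(147,150),(470,150)),("rib front",(147,150),(478,160)),("rib rear edge",(133,193),(493,206)),("rib mid",(138,172),(486,184)),("plainbrass front",(124,205),(507,228)),("plainbrass rear",(114,245),(530,266)),("hinge",(287,320),(673,208)),("tip",(347,200),(593,135)),("plate L",(67,184),(443,354)),("plate bl",(34,262),(503,408))]:
    print(n,tri(S(*b),T(*a)))
E
```

```text
nozzle (array([ 558.4, -101.4,  223.5]), np.float64(1.4165570431561088))
collar (array([542. , -95.7, 203.5]), np.float64(2.960566858449258))
bodybot (array([485.5, -74.2, 155. ]), np.float64(3.3823356731605387))
rib front (array([483.3, -75.7, 146. ]), np.float64(3.795449556015949))
rib rear edge (array([458. , -64. , 118.8]), np.float64(5.544271234214609))
rib mid (array([470. , -68.6, 132.7]), np.float64(0.016052194827332514))
plainbrass front (array([446.5, -58.6, 106.6]), np.float64(1.3541180169716884))
plainbrass rear (array([419.1, -50.3,  86.6]), np.float64(3.4487819174241245))
hinge (array([ 362.8, -187.7,   66.8]), np.float64(1.6715945680971813))
tip (array([ 457.1, -234. ,   73.4]), np.float64(2.0571697055356024))
plate L (array([472. ,  -7.6,   1.6]), np.float64(0.21353507840311978))
plate bl (array([405. ,  18. ,   2.3]), np.float64(0.8969485435030831))
```

The measurements agree with the description:
- The ribbed part is the sleeve. Its grip height is about 140.
- Coupler yaw is about -20.8°, with origin about (466,-66).
- The hinge is about (363,-188), at y_c = -150 as it must be.
- The lever angle is about 0.1.

I'll move over the lever's left side with the fingers closed.

carry_out(plan=[{"tx": 26.8,"ty": 27.9,"rz": 0.0825},{"tx": 26.8,"ty": 27.9,"rz": 0.0825},{"tx": 26.8,"ty": 27.9,"rz": 0.0825},{"tx": 26.8,"ty": 27.9,"rz": 0.0825},{"tx": 26.8,"ty": 27.9,"rz": 0.0825},{"tx": 26.8,"ty": 27.9,"rz": 0.0825},{"tx": 26.8,"ty": 27.9,"rz": 0.0825},{"tx": 26.8,"ty": 27.9,"rz": 0.0825},{"tx": 26.8,"ty": 27.9,"rz": 0.0825},{"tx": 26.8,"ty": 27.9,"rz": 0.0825},{"tx": 26.8,"ty": 27.9,"rz": 0.0825},{}], gripper=1)

```text
invalid input at $.plan[0]: expected keys tx, ty, tz, rx, ry, rz
```

carry_out(plan=[{"tx": 26.8,"ty": 27.9,"tz": 0,"rx": 0,"ry": 0,"rz": 0.0825},{"tx": 26.8,"ty": 27.9,"tz": 0,"rx": 0,"ry": 0,"rz": 0.0825},{"tx": 26.8,"ty": 27.9,"tz": 0,"rx": 0,"ry": 0,"rz": 0.0825},{"tx": 26.8,"ty": 27.9,"tz": 0,"rx": 0,"ry": 0,"rz": 0.0825},{"tx": 26.8,"ty": 27.9,"tz": 0,"rx": 0,"ry": 0,"rz": 0.0825},{"tx": 26.8,"ty": 27.9,"tz": 0,"rx": 0,"ry": 0,"rz": 0.0825},{"tx": 26.8,"ty": 27.9,"tz": 0,"rx": 0,"ry": 0,"rz": 0.0825},{"tx": 26.8,"ty": 27.9,"tz": 0,"rx": 0,"ry": 0,"rz": 0.0825},{"tx": 26.8,"ty": 27.9,"tz": 0,"rx": 0,"ry": 0,"rz": 0.0825},{"tx": 26.8,"ty": 27.9,"tz": 0,"rx": 0,"ry": 0,"rz": 0.0825},{"tx": 26.8,"ty": 27.9,"tz": 0,"rx": 0,"ry": 0,"rz": 0.0825},{"tx": 0,"ty": 0,"tz": 0,"rx": 0,"ry": 0,"rz": 0}], gripper=1)

```text
time: 1.3
tool_pos: [451.4, -191.7, 226.4]
tcp_rot: [-3.142, -0.001, 1.213]
contact_force: [0.3, -0.4, 0.1]
grip_width: 2.1
finger_force: 0.0
```

carry_out(plan=[{"tx": 0,"ty": 0,"tz": -40,"rx": 0,"ry": 0,"rz": 0},{"tx": 0,"ty": 0,"tz": -40,"rx": 0,"ry": 0,"rz": 0},{"tx": 0,"ty": 0,"tz": -40,"rx": 0,"ry": 0,"rz": 0},{"tx": 0,"ty": 0,"tz": -40,"rx": 0,"ry": 0,"rz": 0},{"tx": 0,"ty": 0,"tz": 0,"rx": 0,"ry": 0,"rz": 0}])

```text
time: 1.8
tool_pos: [445.7, -193.4, 62.4]
tcp_rot: [-3.131, -0.002, 1.205]
contact_force: [-0.4, 0.1, -0.4]
grip_width: 0.7
finger_force: 0.0
```

carry_out(plan=[{"tx": -6,"ty": -14,"tz": 0,"rx": 0,"ry": 0,"rz": 0},{"tx": -6,"ty": -14,"tz": 0,"rx": 0,"ry": 0,"rz": 0},{"tx": -6,"ty": -14,"tz": 0,"rx": 0,"ry": 0,"rz": 0},{"tx": -10,"ty": -11,"tz": 0,"rx": 0,"ry": 0,"rz": 0},{"tx": -10,"ty": -11,"tz": 0,"rx": 0,"ry": 0,"rz": 0},{"tx": -13,"ty": -7,"tz": 0,"rx": 0,"ry": 0,"rz": 0},{"tx": -13,"ty": -7,"tz": 0,"rx": 0,"ry": 0,"rz": 0},{"tx": -12,"ty": -2,"tz": 0,"rx": 0,"ry": 0,"rz": 0},{"tx": -12,"ty": -1,"tz": 0,"rx": 0,"ry": 0,"rz": 0},{"tx": 0,"ty": 0,"tz": 0,"rx": 0,"ry": 0,"rz": 0}])

```text
time: 2.8
tool_pos: [359.7, -275.9, 66.9]
tcp_rot: [-3.141, 0.0, 1.205]
contact_force: [0.5, -0.6, -0.6]
grip_width: 0.4
finger_force: 0.0
```

carry_out(plan=[{"tx": -3,"ty": 1,"tz": 0,"rx": 0,"ry": 0,"rz": 0},{"tx": -2,"ty": 1,"tz": 0,"rx": 0,"ry": 0,"rz": 0},{"tx": 0,"ty": 0,"tz": 0,"rx": 0,"ry": 0,"rz": 0}])

```text
time: 3.1
tool_pos: [356.6, -274.1, 66.9]
tcp_rot: [3.141, 0.001, 1.207]
contact_force: [1.2, -2.5, 0.4]
grip_width: 0.5
finger_force: 0.9
```

```bash
python3 - <<'E'
from h import *
t=bot.capture("side");cv2.imwrite("pics/t1.png",cv2.resize(t[180:330,320:520],None,fx=3,fy=3)[:,:,::-1])
E
```

```text
(no output)
```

View pics/t1.png

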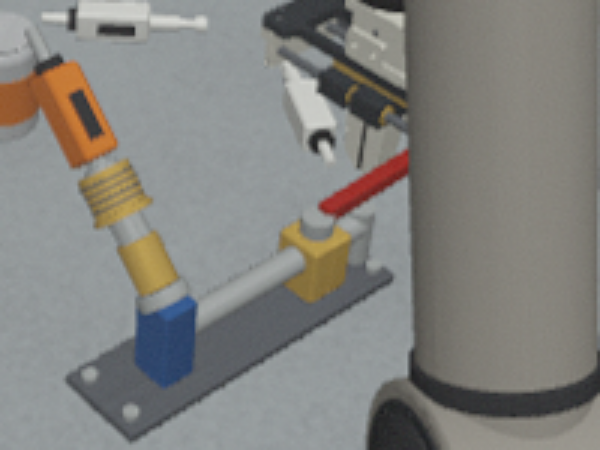

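The lever is now nearly parallel to the pipe, running (325,208)→(410,160) in the crop. I'll push on until the stop resists.

carry_out(plan=[{"tx": -3,"ty": 1,"tz": 0,"rx": 0,"ry": 0,"rz": 0},{"tx": 0,"ty": 0,"tz": 0,"rx": 0,"ry": 0,"rz": 0}])

```text
time: 3.35
tool_pos: [353.5, -273.0, 66.8]
tcp_rot: [3.141, 0.0, 1.207]
contact_force: [2.3, -3.1, 1.4]
grip_width: 0.3
finger_force: 1.3
```

carry_out(plan=[{"tx": -3,"ty": 1,"tz": 0,"rx": 0,"ry": 0,"rz": 0},{"tx": 0,"ty": 0,"tz": 0,"rx": 0,"ry": 0,"rz": 0}])

```text
time: 3.55
tool_pos: [353.1, -273.1, 67.1]
tcp_rot: [3.135, 0.001, 1.205]
contact_force: [13.6, -2.1, -5.9]
grip_width: 0.0
finger_force: 6.4
```

The lever is shut against its stop: 13.6 N with no further movement. Backing off and rising.

carry_out(plan=[{"tx": 10,"ty": -4,"tz": 0,"rx": 0,"ry": 0,"rz": 0},{"tx": 10,"ty": -4,"tz": 10,"rx": 0,"ry": 0,"rz": 0},{"tx": 0,"ty": 0,"tz": 40,"rx": 0,"ry": 0,"rz": 0},{"tx": 0,"ty": 0,"tz": 40,"rx": 0,"ry": 0,"rz": 0},{"tx": 0,"ty": 0,"tz": 40,"rx": 0,"ry": 0,"rz": 0},{"tx": 0,"ty": 0,"tz": 40,"rx": 0,"ry": 0,"rz": 0},{"tx": 0,"ty": 0,"tz": 0,"rx": 0,"ry": 0,"rz": 0}], gripper=0)

```text
time: 4.25
tool_pos: [371.7, -281.0, 241.4]
tcp_rot: [3.135, 0.003, 1.207]
contact_force: [1.3, 0.3, -0.3]
grip_width: 51.8
finger_force: 0.0
```

```bash
python3 - <<'E'
from h import *
o=bot.get_obs();print(o["joint_positions"],o["tool_pos"],o["tcp_rot"])
E
```

```text
[-8.11937642e-01  2.16746024e-01  1.65741664e+00 -8.91045604e-05
  1.25975295e+00 -4.47650081e-01] [ 371.71849549 -280.99955446  241.40824924] [3.13470885 0.00339962 1.20652401]
```

carry_out(plan=[{"tx": 2.4,"ty": 18.4,"tz": 0.7,"rx": 0,"ry": 0,"rz": 0.131},{"tx": 2.4,"ty": 18.4,"tz": 0.7,"rx": 0,"ry": 0,"rz": 0.131},{"tx": 2.4,"ty": 18.4,"tz": 0.7,"rx": 0,"ry": 0,"rz": 0.131},{"tx": 2.4,"ty": 18.4,"tz": 0.7,"rx": 0,"ry": 0,"rz": 0.131},{"tx": 2.4,"ty": 18.4,"tz": 0.7,"rx": 0,"ry": 0,"rz": 0.131},{"tx": 2.4,"ty": 18.4,"tz": 0.7,"rx": 0,"ry": 0,"rz": 0.131},{"tx": 2.4,"ty": 18.4,"tz": 0.7,"rx": 0,"ry": 0,"rz": 0.131},{"tx": 2.4,"ty": 18.4,"tz": 0.7,"rx": 0,"ry": 0,"rz": 0.131},{"tx": 2.4,"ty": 18.4,"tz": 0.7,"rx": 0,"ry": 0,"rz": 0.131},{"tx": 2.4,"ty": 18.4,"tz": 0.7,"rx": 0,"ry": 0,"rz": 0.131},{"tx": 2.4,"ty": 18.4,"tz": 0.7,"rx": 0,"ry": 0,"rz": 0.131},{"tx": 2.4,"ty": 18.4,"tz": 0.7,"rx": 0,"ry": 0,"rz": 0.131}])

```text
time: 5.45
tool_pos: [398.1, -57.9, 244.0]
tcp_rot: [-3.141, -0.004, 2.784]
contact_force: [-0.4, 0.3, -0.3]
grip_width: 91.3
finger_force: 0.0
```

carry_out(plan=[{"tx": 4.3,"ty": 1.5,"tz": -8.8,"rx": -0.0465,"ry": -0.1223,"rz": 0},{"tx": 4.3,"ty": 1.5,"tz": -8.8,"rx": -0.0465,"ry": -0.1223,"rz": 0},{"tx": 4.3,"ty": 1.5,"tz": -8.8,"rx": -0.0465,"ry": -0.1223,"rz": 0},{"tx": 4.3,"ty": 1.5,"tz": -8.8,"rx": -0.0465,"ry": -0.1223,"rz": 0},{"tx": 4.3,"ty": 1.5,"tz": -8.8,"rx": -0.0465,"ry": -0.1223,"rz": 0},{"tx": 4.3,"ty": 1.5,"tz": -8.8,"rx": -0.0465,"ry": -0.1223,"rz": 0},{"tx": 0,"ty": 0,"tz": 0,"rx": 0,"ry": 0,"rz": 0},{"tx": 0,"ty": 0,"tz": 0,"rx": 0,"ry": 0,"rz": 0}])

```text
time: 6.25
tool_pos: [418.2, -46.0, 206.9]
tcp_rot: [-3.119, 0.663, 2.78]
contact_force: [-0.5, -0.1, 1.0]
grip_width: 92.1
finger_force: 0.0
```

```bash
python3 - <<'E'
from h import *
from scipy.spatial.transform import Rotation as Ro
np.set_printoptions(precision=3,suppress=True)
o=bot.get_obs();print(o["joint_positions"],o["tool_pos"],"\n",Ro.from_euler("xyz",o["tcp_rot"]).as_matrix())
im=bot.capture("side");b=cv2.resize(im[150:330,320:470],None,fx=2.6,fy=2.6);im=bot.capture("top");a=cv2.resize(im[185:365,270:420],None,fx=2.6,fy=2.6)
cv2.imwrite("pics/pre.png",np.hstack([a,b])[:,:,::-1])
E
```

```text
[-0.199 -0.088  2.319 -0.45   0.283 -1.008] [418.201 -45.968 206.914] 
 [[-0.737  0.366  0.568]
 [ 0.278  0.93  -0.239]
 [-0.616 -0.018 -0.788]]
```

View pics/pre.png

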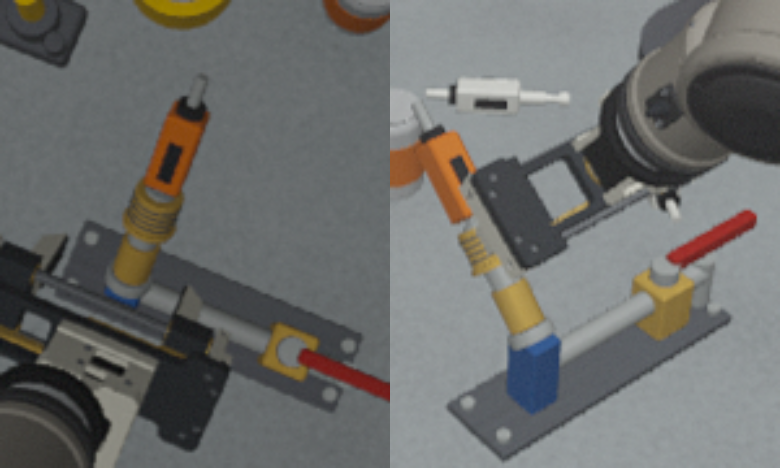

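The lever now lies along the pipe, so it is shut: red at top crop (345,370) in line with the pipe. The fingers straddle the axis, and the tilt is 38° because joint 5 is at its limit, which is good enough. Now the approach along the tool.

carry_out(plan=[{"tx": 12,"ty": -5,"tz": -13.7,"rx": 0,"ry": 0,"rz": 0},{"tx": 12,"ty": -5,"tz": -13.7,"rx": 0,"ry": 0,"rz": 0},{"tx": 12,"ty": -5,"tz": -13.7,"rx": 0,"ry": 0,"rz": 0},{"tx": 12,"ty": -5,"tz": -13.7,"rx": 0,"ry": 0,"rz": 0},{"tx": 12,"ty": -5,"tz": -13.7,"rx": 0,"ry": 0,"rz": 0},{"tx": 12,"ty": -5,"tz": -13.7,"rx": 0,"ry": 0,"rz": 0},{"tx": 0,"ty": 0,"tz": 0,"rx": 0,"ry": 0,"rz": 0},{"tx": 0,"ty": 0,"tz": 0,"rx": 0,"ry": 0,"rz": 0}])

```text
time: 7.15
tool_pos: [494.2, -55.5, 165.9]
tcp_rot: [-3.076, 0.616, 2.775]
contact_force: [-0.3, -0.3, 0.2]
grip_width: 91.7
finger_force: 0.0
```

```bash
python3 - <<'E'
from h import *
from scipy.spatial.transform import Rotation as Ro
np.set_printoptions(precision=3,suppress=True)
o=bot.get_obs();R=Ro.from_euler("xyz",o["tcp_rot"]).as_matrix();g=o["tool_pos"]-18.8*R[:,2];print(o["joint_positions"],o["tool_pos"],g,"\n",R)
print(proj("side",g),proj("top",g),proj("side",np.array([479.5,-71.6,139.5])),proj("top",np.array([479.5,-71.6,139.5])))
im=bot.capture("side");b=cv2.resize(im[180:300,320:440],None,fx=3.3,fy=3.3);im=bot.capture("top");a=cv2.resize(im[205:325,270:390],None,fx=3.3,fy=3.3)
cv2.imwrite("pics/at.png",np.hstack([a,b])[:,:,::-1])
E
```

```text
[-0.143  0.163  2.177 -0.754  0.283 -0.652] [494.221 -55.53  165.926] [484.534 -50.5   181.233] 
 [[-0.762  0.393  0.515]
 [ 0.292  0.918 -0.268]
 [-0.578 -0.053 -0.814]]
[348.534 230.083] [320.3   256.379] [355.413 240.993] [330.831 261.575]
```

View pics/at.png

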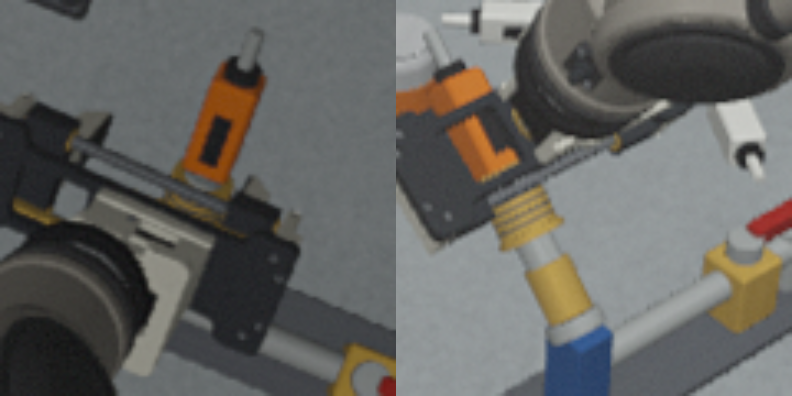

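The picture shows the gripper over the sleeve but stopped short: joint 5 is at its minimum, 0.28. The tool cannot point within 16° of the forearm direction. I'll fit a small kinematic model from logged poses to choose a reachable tilt.

```bash
cat > kin.py <<'E'
import numpy as np
from scipy.spatial.transform import Rotation as Ro
from scipy.optimize import least_squares
lo=np.array([-2.53,-.77,.04,-1,.28,-3.11]);hi=np.array([2.53,2.02,2.7,4.14,2.66,3.11])
D=[([-1.41801560,.342647457,1.52485658,0,1.27538562,-.146025696],[154.517,-501.404,226.14],[-3.14031398,-.0002195,.298796789]),
([-.811937642,.216746024,1.65741664,0,1.25975295,-.447650081],[371.718,-281.0,241.408],[3.13470885,.00339962,1.20652401]),
([-.199,-.088,2.319,-.45,.283,-1.008],[418.201,-45.968,206.914],[-3.119,.663,2.78]),
([-.143,.163,2.177,-.754,.283,-.652],[494.221,-55.53,165.926],[-3.076,.616,2.775])]
def fk(q,p):
    h,r0,l1,l2,e,d=p;s=q[1]+q[2]
    A=Ro.from_euler("ZY",[q[0],s]);R=A*Ro.from_euler("ZYZ",[q[3],q[4],q[5]])
    w=Ro.from_euler("Z",q[0]).apply([r0+l1*np.sin(q[1]),0,h+l1*np.cos(q[1])])+A.apply([e,0,l2])
    return w+d*R.apply([0,0,1]),R
def fit():
    f=lambda p:np.concatenate([fk(q,p)[0]-t for q,t,_ in D])
    return least_squares(f,[300,0,450,400,0,250])
def ik(pos,R,p,q0):
    f=lambda q:np.r_[(fk(q,p)[0]-pos),300*(fk(q,p)[1].inv()*R).as_rotvec()]
    return least_squares(f,np.clip(q0,lo+.01,hi-.01),bounds=(lo,hi))
E
python3 - <<'E'
from kin import *
np.set_printoptions(precision=3,suppress=True)
r=fit();print(r.x,r.fun)
for q,t,e in D: print((fk(q,r.x)[1].inv()*Ro.from_euler("xyz",e)).as_rotvec())
E
```

```text
[-351.949  372.827  260.193  -24.972 -235.903 -105.256] [-77.59    1.817   5.131 -45.139 -63.391  -1.408 -12.482 -22.811 -15.142
   6.99    3.692  11.42 ]
[-0.     0.     1.571]
[ 0.    -0.     1.571]
[-0.     0.001  1.571]
[0.    0.001 1.571]
```

```bash
python3 - <<'E'
s=open("kin.py").read()
s=s.replace("h,r0,l1,l2,e,d=p","h,o,l1,l2,e,d=p").replace("[r0+l1*np.sin(q[1]),0,","[l1*np.sin(q[1]),o,").replace("[300,0,450","[300,76,450").replace("return w+d*R.apply([0,0,1]),R","return w+d*R.apply([0,0,1]),R*Ro.from_euler('Z',np.pi/2)")
open("kin.py","w").write(s)
E
python3 - <<'E'
from kin import *
np.set_printoptions(precision=3,suppress=True)
r=fit();p=r.x;print(p,r.fun)
np.save("p.npy",p)
xc=np.array([.935,-.355,0]);yc=np.array([.355,.935,0]);O=np.array([465.8,-66.5,125.])
ax=.7071*(xc+[0,0,1]);
for nm,L in(("sleeve",20.5),("sleeve back",6.5),("gun",99.)):
  for tilt in(10,15,20,25,30,35,45,55,60,65,70):
   for fl in(0,1):
    t=np.radians(tilt);z=np.sin(t)*xc-np.cos(t)*np.array([0,0,1]);R=Ro.from_matrix(np.c_[np.cross(yc,z),yc,z])
    pos=O+L*ax+18.8*z
    q0=[-.2,.3,2.0,0,.5,-1.] if not fl else [-.2,.3,2.2,3.14,.5,2.1]
    k=ik(pos,R,p,q0);print(nm,tilt,fl,"err",round(np.abs(k.fun).max(),1),k.x) if np.abs(k.fun).max()<40 else 0
E
```

```text
[222.035  76.311 506.324 379.414  46.001 317.901] [-0.096 -0.025 -0.037 -0.046 -0.04  -0.033  0.048  0.079  0.122 -0.009
  0.075 -0.052]
sleeve 10 0 err 0.0 [-0.3    0.314  1.919 -0.016  0.734 -1.496]
sleeve 15 0 err 0.0 [-0.296  0.284  1.987 -0.03   0.609 -1.481]
sleeve 20 0 err 0.0 [-0.291  0.259  2.056 -0.053  0.479 -1.456]
sleeve 25 0 err 0.0 [-0.286  0.242  2.124 -0.097  0.342 -1.41 ]
sleeve 30 0 err 9.9 [-0.272  0.226  2.152 -0.188  0.28  -1.31 ]
sleeve 35 0 err 24.6 [-0.223  0.215  2.152 -0.43   0.28  -1.033]
sleeve 35 1 err 33.8 [-0.25   0.308  2.381  3.462  0.28   1.347]
sleeve 45 1 err 0.0 [-0.262  0.276  2.389  3.374  0.314  1.421]
sleeve 55 1 err 0.0 [-0.248  0.39   2.509  3.284  0.719  1.529]
sleeve 60 1 err 0.0 [-0.241  0.48   2.563  3.272  0.949  1.556]
sleeve 65 1 err 0.0 [-0.234  0.593  2.609  3.267  1.195  1.579]
sleeve 70 1 err 0.0 [-0.228  0.726  2.646  3.269  1.451  1.602]
sleeve back 10 0 err 0.0 [-0.298  0.315  1.955 -0.017  0.698 -1.494]
sleeve back 15 0 err 0.0 [-0.294  0.286  2.023 -0.033  0.572 -1.476]
sleeve back 20 0 err 0.0 [-0.289  0.263  2.091 -0.059  
[... 671 characters left out ...]
1.707 -0.012  0.931 -1.508]
gun 15 0 err 0.0 [-0.304  0.293  1.779 -0.021  0.808 -1.499]
gun 20 0 err 0.0 [-0.3    0.262  1.851 -0.034  0.681 -1.486]
gun 25 0 err 0.0 [-0.297  0.235  1.922 -0.054  0.549 -1.465]
gun 30 0 err 0.0 [-0.293  0.215  1.992 -0.088  0.413 -1.43 ]
gun 35 0 err 1.2 [-0.288  0.202  2.057 -0.159  0.28  -1.356]
gun 45 0 err 30.5 [-0.158  0.205  2.089 -1.     0.28  -0.428]
gun 45 1 err 25.3 [-0.251  0.257  2.28   3.523  0.28   1.275]
gun 55 1 err 0.0 [-0.27   0.257  2.321  3.338  0.401  1.443]
gun 60 1 err 0.0 [-0.265  0.305  2.378  3.294  0.591  1.493]
gun 65 1 err 0.0 [-0.261  0.37   2.429  3.272  0.794  1.523]
gun 70 1 err 0.0 [-0.257  0.451  2.473  3.26   1.006  1.544]
```

The model fits to 0.1 mm. A tilt of about 23° works through the whole sleeve pull, and 30° works for the gun. Now to compute the deltas.

```bash
cat >> kin.py <<'E'
xc=np.array([.935,-.355,0]);yc=np.array([.355,.935,0]);Z=np.array([0,0,1.]);O=np.array([465.8,-66.5,125.]);ax=.7071*(xc+Z)
def pose(L,tilt,back=0):  # grasp point at L along axis, 'back' retreat along tool z
    t=np.radians(tilt);z=np.sin(t)*xc-np.cos(t)*Z
    return O+L*ax+(18.8-back)*z,Ro.from_matrix(np.c_[np.cross(yc,z),yc,z])
E
python3 - <<'E'
from kin import *;from plant import bot
np.set_printoptions(precision=3,suppress=True)
o=bot.get_obs();R0=Ro.from_euler("xyz",o["tcp_rot"]);x=o["tool_pos"];p=np.load("p.npy")
P,R=pose(21.5,23,70);print("pre",P,P-x,(R*R0.inv()).as_rotvec());print(ik(P,R,p,o["joint_positions"]).x)
Q,_=pose(21.5,23);print("approach",Q-P)
E
```

```text
pre [461.309 -64.795 187.332] [-32.632  -9.395  20.931] [0.13  0.181 0.035]
[-0.282  0.089  2.062 -0.056  0.591 -1.45 ]
approach [ 25.573  -9.71  -64.435]
```

carry_out(plan=[{"tx": -11,"ty": -1,"tz": 10,"rx": 0,"ry": 0,"rz": 0},{"tx": -11,"ty": -1,"tz": 10,"rx": 0,"ry": 0,"rz": 0},{"tx": -10,"ty": -2,"tz": 10,"rx": 0.03,"ry": 0.045,"rz": 0.01},{"tx": 0,"ty": -2,"tz": 0,"rx": 0.03,"ry": 0.045,"rz": 0.01},{"tx": 0,"ty": -2,"tz": 0,"rx": 0.035,"ry": 0.045,"rz": 0.01},{"tx": 0,"ty": -1.4,"tz": 0,"rx": 0.035,"ry": 0.046,"rz": 0.005},{"tx": 0,"ty": 0,"tz": -9,"rx": 0,"ry": 0,"rz": 0},{"tx": 0,"ty": 0,"tz": 0,"rx": 0,"ry": 0,"rz": 0},{"tx": 0,"ty": 0,"tz": 0,"rx": 0,"ry": 0,"rz": 0}])

```text
time: 8.15
tool_pos: [463.3, -65.0, 184.2]
tcp_rot: [-3.135, 0.413, 2.777]
contact_force: [-0.6, 0.5, 0.2]
grip_width: 91.9
finger_force: 0.0
```

```bash
cat > d.py <<'E'
from kin import *;from plant import bot;import sys
np.set_printoptions(precision=3,suppress=True)
o=bot.get_obs();R0=Ro.from_euler("xyz",o["tcp_rot"]);x=o["tool_pos"];p=np.load("p.npy")
P,R=pose(*map(float,sys.argv[1:]));print("at",x,o["tcp_rot"],o["joint_positions"],"\ntarget",P,"delta",P-x,"turn",(R*R0.inv()).as_rotvec())
E
python3 d.py 21.5 23 0
```

```text
at [463.287 -65.049 184.156] [-3.135  0.413  2.777] [-0.274  0.096  2.07  -0.081  0.566 -1.42 ] 
target [486.883 -74.505 122.897] delta [ 23.595  -9.455 -61.258] turn [0.01  0.008 0.004]
```

carry_out(plan=[{"tx": 4,"ty": -1.6,"tz": -10.2,"rx": 0.005,"ry": 0.005,"rz": 0},{"tx": 4,"ty": -1.6,"tz": -10.2,"rx": 0.005,"ry": 0.003,"rz": 0},{"tx": 4,"ty": -1.6,"tz": -10.2,"rx": 0,"ry": 0,"rz": 0},{"tx": 4,"ty": -1.6,"tz": -10.2,"rx": 0,"ry": 0,"rz": 0},{"tx": 4,"ty": -1.6,"tz": -10.2,"rx": 0,"ry": 0,"rz": 0},{"tx": 3.6,"ty": -1.5,"tz": -10.2,"rx": 0,"ry": 0,"rz": 0},{"tx": 0,"ty": 0,"tz": 0,"rx": 0,"ry": 0,"rz": 0},{"tx": 0,"ty": 0,"tz": 0,"rx": 0,"ry": 0,"rz": 0}])

```text
time: 8.95
tool_pos: [487.8, -74.9, 123.4]
tcp_rot: [3.141, 0.402, 2.774]
contact_force: [-0.4, -0.1, 0.7]
grip_width: 91.9
finger_force: 0.0
```

```bash
python3 d.py 21.5 23 0; python3 - <<'E'
from h import *
im=bot.capture("side");b=cv2.resize(im[180:300,310:430],None,fx=3.3,fy=3.3);im=bot.capture("top");a=cv2.resize(im[205:325,270:390],None,fx=3.3,fy=3.3)
cv2.imwrite("pics/at2.png",np.hstack([a,b])[:,:,::-1])
E
```

```text
at [487.824 -74.949 123.364] [3.141 0.402 2.774] [-0.288  0.249  2.091 -0.078  0.402 -1.426] 
target [486.883 -74.505 122.897] delta [-0.941  0.445 -0.467] turn [-0.     0.001  0.004]
```

View pics/at2.png

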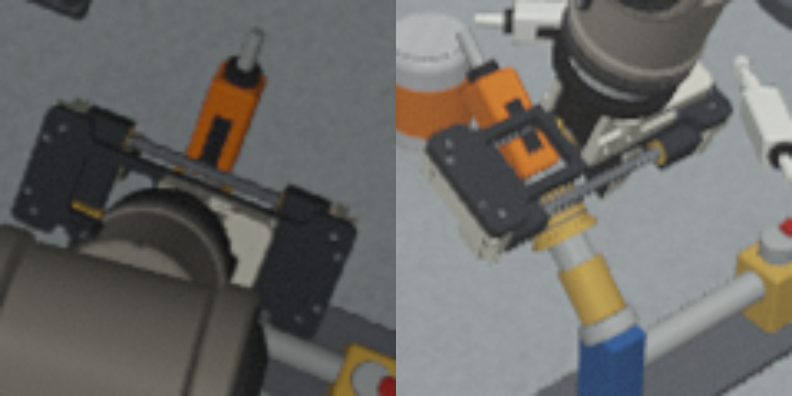

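The fingers straddle the sleeve, its rear rim shows just behind the finger (side crop 565,235), and the gripper body is clear of the gun. Closing.

carry_out(plan=[{"tx": 0,"ty": 0,"tz": 0,"rx": 0,"ry": 0,"rz": 0},{"tx": 0,"ty": 0,"tz": 0,"rx": 0,"ry": 0,"rz": 0},{"tx": 0,"ty": 0,"tz": 0,"rx": 0,"ry": 0,"rz": 0},{"tx": 0,"ty": 0,"tz": 0,"rx": 0,"ry": 0,"rz": 0},{"tx": 0,"ty": 0,"tz": 0,"rx": 0,"ry": 0,"rz": 0},{"tx": 0,"ty": 0,"tz": 0,"rx": 0,"ry": 0,"rz": 0},{"tx": 0,"ty": 0,"tz": 0,"rx": 0,"ry": 0,"rz": 0},{"tx": 0,"ty": 0,"tz": 0,"rx": 0,"ry": 0,"rz": 0}], gripper=1)

```text
time: 9.85
tool_pos: [488.4, -73.9, 123.8]
tcp_rot: [3.139, 0.403, 2.774]
contact_force: [3.9, 9.8, -1.5]
grip_width: 39.3
finger_force: 30.0
```

Width is 39.3 mm, so the pads are on the plain part. Pulling back along the axis with a small sideways relief.

carry_out(plan=[{"tx": 0.4,"ty": 1,"tz": 0,"rx": 0,"ry": 0,"rz": 0},{"tx": -2,"ty": 0.75,"tz": -2.1,"rx": 0,"ry": 0,"rz": 0},{"tx": -2,"ty": 0.75,"tz": -2.1,"rx": 0,"ry": 0,"rz": 0},{"tx": -2,"ty": 0.75,"tz": -2.1,"rx": 0,"ry": 0,"rz": 0},{"tx": 0,"ty": 0,"tz": 0,"rx": 0,"ry": 0,"rz": 0}])

```text
time: 10.35
tool_pos: [484.3, -72.2, 119.2]
tcp_rot: [3.14, 0.409, 2.774]
contact_force: [0.8, 1.5, 9.4]
grip_width: 39.0
finger_force: 30.0
```

carry_out(plan=[{"tx": -2,"ty": 0.75,"tz": -2.1,"rx": 0,"ry": 0,"rz": 0},{"tx": -2,"ty": 0.75,"tz": -2.1,"rx": 0,"ry": 0,"rz": 0},{"tx": 0,"ty": 0,"tz": 0,"rx": 0,"ry": 0,"rz": 0},{"tx": 0,"ty": 0,"tz": 0,"rx": 0,"ry": 0,"rz": 0}])

```text
time: 10.75
tool_pos: [481.1, -71.0, 115.7]
tcp_rot: [3.14, 0.411, 2.774]
contact_force: [-0.1, 0.9, 12.4]
grip_width: 39.2
finger_force: 30.0
```

carry_out(plan=[{"tx": -2,"ty": 0.75,"tz": -2.1,"rx": 0,"ry": 0,"rz": 0},{"tx": -1,"ty": 0.4,"tz": -1,"rx": 0,"ry": 0,"rz": 0},{"tx": 0,"ty": 0,"tz": 0,"rx": 0,"ry": 0,"rz": 0},{"tx": 0,"ty": 0,"tz": 0,"rx": 0,"ry": 0,"rz": 0}])

```text
time: 11.15
tool_pos: [479.5, -70.3, 113.9]
tcp_rot: [3.14, 0.415, 2.774]
contact_force: [0.3, 0.5, 18.8]
grip_width: 39.6
finger_force: 30.0
```

```bash
cat > gun.py <<'E'
from h import *
np.set_printoptions(precision=1,suppress=True)
s=bot.capture("side");t=bot.capture("top")
cs=big(mask(s,(8,180,120),(15,255,255),(325,160,375,245)));ct=big(mask(t,(8,180,120),(15,255,255),(315,195,365,262)))
print("s",cen(cs),cv2.contourArea(cs),cv2.boundingRect(cs),"t",cen(ct),cv2.contourArea(ct),cv2.boundingRect(ct),tri(cen(cs),cen(ct)))
E
python3 gun.py
```

```text
s [339.7 207.8] 346.5 (328, 192, 25, 32) t [339.5 234.4] 362.5 (329, 219, 22, 32) (array([527.1, -87.5, 198.9]), np.float64(0.5843250459356951))
```

The gun popped about 20 mm out and the sleeve is at about 14 mm. Letting go in place.

carry_out(plan=[{"tx": 0,"ty": 0,"tz": 0,"rx": 0,"ry": 0,"rz": 0},{"tx": 0,"ty": 0,"tz": 0,"rx": 0,"ry": 0,"rz": 0},{"tx": 0,"ty": 0,"tz": 0,"rx": 0,"ry": 0,"rz": 0},{"tx": 0,"ty": 0,"tz": 0,"rx": 0,"ry": 0,"rz": 0},{"tx": 0,"ty": 0,"tz": 0,"rx": 0,"ry": 0,"rz": 0},{"tx": 0,"ty": 0,"tz": 0,"rx": 0,"ry": 0,"rz": 0}], gripper=0)

```text
time: 11.85
tool_pos: [475.1, -69.0, 109.9]
tcp_rot: [3.141, 0.402, 2.774]
contact_force: [-0.0, -0.7, 0.2]
grip_width: 83.1
finger_force: 0.0
```

```bash
python3 gun.py; python3 d.py 100 30 75;python3 - <<'E'
from kin import *
p=np.load("p.npy")
for b in(75,0):
  P,R=pose(100,30,b);k=ik(P,R,p,[-.28,.2,2,-.08,.4,-1.42]);print(P,np.round(k.x,2),abs(k.fun).max())
E
```

```text
s [339.9 208.4] 373.5 (325, 193, 28, 33) t [339.5 234.3] 364.0 (329, 219, 22, 32) (array([527.1, -87.7, 197.2]), np.float64(0.16522282348961576))
at [475.232 -69.042 110.008] [3.141 0.403 2.774] [-0.282  0.255  2.139 -0.097  0.347 -1.401] 
target [505.64  -81.627 244.381] delta [ 30.408 -12.585 134.373] turn [-0.044 -0.113  0.004]
[505.64035    -81.62655    244.38062769] [-0.29  0.06  1.97 -0.07  0.6  -1.45] 2.2737367544323206e-13
[540.70285    -94.93905    179.42872241] [-0.29  0.22  1.99 -0.09  0.42 -1.43] 3.410605131648481e-13
```

The gun is now about 100 mm along the axis, as expected. Retreating, then approaching the gun at 30° tilt.

carry_out(plan=[{"tx": -9,"ty": 3.3,"tz": 23,"rx": 0,"ry": 0,"rz": 0},{"tx": -9,"ty": 3.3,"tz": 23,"rx": 0,"ry": 0,"rz": 0},{"tx": -9,"ty": 3.4,"tz": 23,"rx": 0,"ry": 0,"rz": 0},{"tx": 14.5,"ty": -5.5,"tz": 16.5,"rx": -0.011,"ry": -0.028,"rz": 0},{"tx": 14.5,"ty": -5.5,"tz": 16.5,"rx": -0.011,"ry": -0.028,"rz": 0},{"tx": 14.5,"ty": -5.5,"tz": 16.5,"rx": -0.011,"ry": -0.028,"rz": 0},{"tx": 14.5,"ty": -5.5,"tz": 16.5,"rx": -0.011,"ry": -0.028,"rz": 0},{"tx": 0,"ty": 0,"tz": 0,"rx": 0,"ry": 0,"rz": 0},{"tx": 0,"ty": 0,"tz": 0,"rx": 0,"ry": 0,"rz": 0}])

```text
time: 12.85
tool_pos: [505.6, -80.8, 244.4]
tcp_rot: [-3.141, 0.521, 2.774]
contact_force: [-0.9, 0.1, -0.7]
grip_width: 92.0
finger_force: 0.0
```

```bash
python3 d.py 100 30 8; python3 - <<'E'
from h import *
im=bot.capture("side");b=cv2.resize(im[160:300,310:430],None,fx=3.2,fy=3.2);im=bot.capture("top");a=cv2.resize(im[195:335,270:390],None,fx=3.2,fy=3.2)
cv2.imwrite("pics/g1.png",np.hstack([a,b])[:,:,::-1])
E
```

```text
at [505.577 -80.818 244.387] [-3.141  0.521  2.774] [-0.281  0.058  1.966 -0.076  0.599 -1.433] 
target [536.963 -93.519 186.357] delta [ 31.386 -12.702 -58.03 ] turn [-0.001 -0.002  0.005]
```

View pics/g1.png

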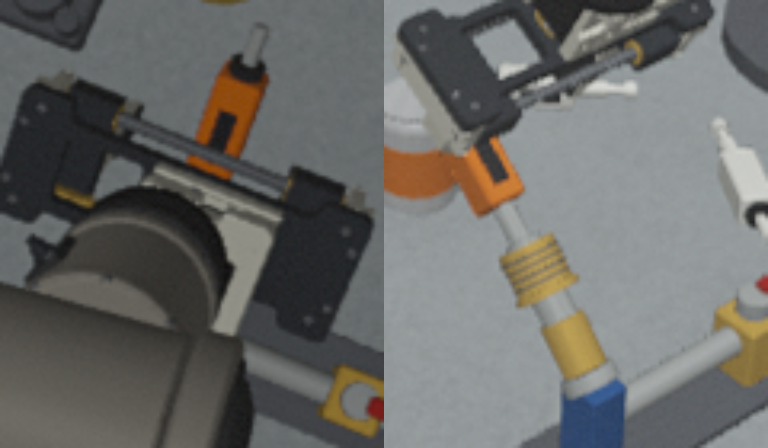

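The sleeve is home at side crop (540,270) and the gun stands popped out, with its steel tail showing at (510,225). Approaching and gripping.

carry_out(plan=[{"tx": 5.2,"ty": -2,"tz": -9.7,"rx": 0,"ry": 0,"rz": 0},{"tx": 5.2,"ty": -2,"tz": -9.7,"rx": 0,"ry": 0,"rz": 0},{"tx": 5.2,"ty": -2,"tz": -9.7,"rx": 0,"ry": 0,"rz": 0},{"tx": 5.2,"ty": -2,"tz": -9.7,"rx": 0,"ry": 0,"rz": 0},{"tx": 5.2,"ty": -2,"tz": -9.7,"rx": 0,"ry": 0,"rz": 0},{"tx": 5.2,"ty": -2,"tz": -9.7,"rx": 0,"ry": 0,"rz": 0},{"tx": 0,"ty": 0,"tz": 0,"rx": 0,"ry": 0,"rz": 0},{"tx": 0,"ty": 0,"tz": 0,"rx": 0,"ry": 0,"rz": 0}])

```text
time: 13.75
tool_pos: [537.5, -93.1, 186.6]
tcp_rot: [-3.141, 0.522, 2.774]
contact_force: [0.6, 0.6, 0.4]
grip_width: 91.7
finger_force: 0.0
```

carry_out(plan=[{"tx": 0,"ty": 0,"tz": 0,"rx": 0,"ry": 0,"rz": 0},{"tx": 0,"ty": 0,"tz": 0,"rx": 0,"ry": 0,"rz": 0},{"tx": 0,"ty": 0,"tz": 0,"rx": 0,"ry": 0,"rz": 0},{"tx": 0,"ty": 0,"tz": 0,"rx": 0,"ry": 0,"rz": 0},{"tx": 0,"ty": 0,"tz": 0,"rx": 0,"ry": 0,"rz": 0},{"tx": 0,"ty": 0,"tz": 0,"rx": 0,"ry": 0,"rz": 0},{"tx": 0,"ty": 0,"tz": 0,"rx": 0,"ry": 0,"rz": 0},{"tx": 0,"ty": 0,"tz": 0,"rx": 0,"ry": 0,"rz": 0},{"tx": 0,"ty": 0,"tz": 0,"rx": 0,"ry": 0,"rz": 0}], gripper=1)

```text
time: 14.65
tool_pos: [537.5, -93.1, 186.9]
tcp_rot: [-3.141, 0.523, 2.775]
contact_force: [-0.6, -0.9, -0.2]
grip_width: 29.8
finger_force: 30.0
```

Gripped at 29.8 mm, the flats. Drawing 65 mm out along the axis.

carry_out(plan=[{"tx": 3.3,"ty": -1.25,"tz": 3.5,"rx": 0,"ry": 0,"rz": 0},{"tx": 6.6,"ty": -2.5,"tz": 7.1,"rx": 0,"ry": 0,"rz": 0},{"tx": 6.6,"ty": -2.5,"tz": 7.1,"rx": 0,"ry": 0,"rz": 0},{"tx": 6.6,"ty": -2.5,"tz": 7.1,"rx": 0,"ry": 0,"rz": 0},{"tx": 6.6,"ty": -2.5,"tz": 7.1,"rx": 0,"ry": 0,"rz": 0},{"tx": 6.6,"ty": -2.5,"tz": 7.1,"rx": 0,"ry": 0,"rz": 0},{"tx": 6.6,"ty": -2.5,"tz": 7.1,"rx": 0,"ry": 0,"rz": 0}])

```text
time: 15.35
tool_pos: [581.1, -109.6, 233.8]
tcp_rot: [-3.141, 0.524, 2.774]
contact_force: [0.0, -0.1, -1.7]
grip_width: 29.7
finger_force: 30.0
```

```bash
python3 - <<'E'
from h import *;from kin import *
np.set_printoptions(precision=3,suppress=True)
o=bot.get_obs();x=o["tool_pos"];R0=Ro.from_euler("xyz",o["tcp_rot"]);p=np.load("p.npy");print(x,o["contact_force"],o["grip_width"],o["joint_positions"])
t=cv2.cvtColor(cv2.imread("pics/top0.png"),cv2.COLOR_BGR2RGB)
# tray: rim corners checked in both views
c=big(mask(t,(0,150,60),(5,255,255),(130,155,250,240)));h=cv2.approxPolyDP(cv2.convexHull(c),6,True)[:,0];print(h.tolist())
C=np.array([onz("top",q,35)[:2] for q in h]);print(C,C.mean(0))
s=cv2.cvtColor(cv2.imread("pics/side0.png"),cv2.COLOR_BGR2RGB)
hs=cv2.approxPolyDP(cv2.convexHull(big(mask(s,(0,150,60),(5,255,255),(120,300,270,420)))),6,True)[:,0];print(hs.tolist(),[onz("side",q,35)[:2] for q in hs])
# gun target: level, x axis along -y of tray (yaw -4.5-90)
yaw=np.radians(-94.5);gx=np.array([np.cos(yaw),np.sin(yaw),0]);gy=np.array([-np.sin(yaw),np.cos(yaw),0])
Rg0=Ro.from_matrix(np.c_[ax,yc,np.cross(ax,yc)]);Rg1=Ro.from_matrix(np.c_[gx,gy,Z])
rel=Rg0.inv()*R0;R1=Rg1*rel
off=R0.apply([0,0,10.8])  # gun centre -> TCP
for z in(260,60,21):
    pos=np.array([639,271,z])+R1.apply([0,0,10.8]);k=ik(pos,R1,p,[.3,.8,1.2,0,1.1,.3]);print(z,pos,k.x,abs(k.fun).max())
print("turn",(R1*R0.inv()).as_rotvec(),"level turn",(.785*yc),"tool z end",R1.apply([0,0,1]))
E
```

```text
[ 581.094 -109.574  233.807] [ 0.013 -0.14  -1.657] 29.73787520337212 [-0.297  0.216  1.809 -0.063  0.596 -1.457]
[[154, 168], [233, 176], [226, 227], [145, 218]]
[[709.957 363.251]
 [693.426 169.066]
 [567.909 178.157]
 [585.476 373.612]] [639.192 271.021]
[[211, 310], [252, 336], [255, 348], [180, 418], [132, 373]] [array([690.532, 170.127]), array([572.141, 181.597]), array([548.337, 202.387]), array([565.896, 388.739]), array([710.124, 366.587])]
260 [639.194 273.789 249.568] [0.178 0.597 1.075 0.257 1.409 0.226] 4.547473508864641e-13
60 [639.194 273.789  49.568] [0.178 0.768 1.326 0.302 1.003 0.102] 1.4921397450962104e-13
21 [639.194 273.789  10.568] [0.178 0.817 1.349 0.317 0.934 0.076] 1.1368683772161603e-13
turn [ 0.709  0.449 -1.216] level turn [0.279 0.734 0.   ] tool z end [ 0.018  0.258 -0.966]
```

The gun is free: the force reading shows only its weight, 1.7 N. The tray centre (639,271) agrees in both views. I'll carry it over while levelling and turning, with the gun nose to -y.

carry_out(plan=[{"tx": 2.4,"ty": 8,"tz": 15,"rx": 0.0295,"ry": 0.0187,"rz": -0.0507},{"tx": 2.4,"ty": 15.6,"tz": 15,"rx": 0.0295,"ry": 0.0187,"rz": -0.0507},{"tx": 2.4,"ty": 15.6,"tz": 15,"rx": 0.0295,"ry": 0.0187,"rz": -0.0507},{"tx": 2.4,"ty": 15.6,"tz": 15,"rx": 0.0295,"ry": 0.0187,"rz": -0.0507},{"tx": 2.4,"ty": 15.6,"tz": 0,"rx": 0.0295,"ry": 0.0187,"rz": -0.0507},{"tx": 2.4,"ty": 15.6,"tz": 0,"rx": 0.0295,"ry": 0.0187,"rz": -0.0507},{"tx": 2.4,"ty": 15.6,"tz": 0,"rx": 0.0295,"ry": 0.0187,"rz": -0.0507},{"tx": 2.4,"ty": 15.6,"tz": 0,"rx": 0.0295,"ry": 0.0187,"rz": -0.0507},{"tx": 2.4,"ty": 15.6,"tz": 0,"rx": 0.0295,"ry": 0.0187,"rz": -0.0507},{"tx": 2.4,"ty": 15.6,"tz": 0,"rx": 0.0295,"ry": 0.0187,"rz": -0.0507},{"tx": 2.4,"ty": 15.6,"tz": 0,"rx": 0.0295,"ry": 0.0187,"rz": -0.0507},{"tx": 2.4,"ty": 15.6,"tz": 0,"rx": 0.0295,"ry": 0.0187,"rz": -0.0507}])

```text
time: 16.55
tool_pos: [609.7, 71.0, 293.4]
tcp_rot: [3.01, 0.128, 2.112]
contact_force: [-0.5, -0.3, -1.8]
grip_width: 29.7
finger_force: 30.0
```

carry_out(plan=[{"tx": 2.4,"ty": 15.6,"tz": 0,"rx": 0.0295,"ry": 0.0187,"rz": -0.0507},{"tx": 2.4,"ty": 15.6,"tz": 0,"rx": 0.0295,"ry": 0.0187,"rz": -0.0507},{"tx": 2.4,"ty": 15.6,"tz": 0,"rx": 0.0295,"ry": 0.0187,"rz": -0.0507},{"tx": 2.4,"ty": 15.6,"tz": 0,"rx": 0.0295,"ry": 0.0187,"rz": -0.0507},{"tx": 2.4,"ty": 15.6,"tz": 0,"rx": 0.0295,"ry": 0.0187,"rz": -0.0507},{"tx": 2.4,"ty": 15.6,"tz": 0,"rx": 0.0295,"ry": 0.0187,"rz": -0.0507},{"tx": 2.4,"ty": 15.6,"tz": 0,"rx": 0.0295,"ry": 0.0187,"rz": -0.0507},{"tx": 2.4,"ty": 15.6,"tz": 0,"rx": 0.0295,"ry": 0.0187,"rz": -0.0507},{"tx": 2.4,"ty": 15.6,"tz": 0,"rx": 0.0295,"ry": 0.0187,"rz": -0.0507},{"tx": 2.4,"ty": 15.6,"tz": 0,"rx": 0.0295,"ry": 0.0187,"rz": -0.0507},{"tx": 2.4,"ty": 15.6,"tz": 0,"rx": 0.0295,"ry": 0.0187,"rz": -0.0507},{"tx": 2.4,"ty": 15.6,"tz": 0,"rx": 0.0295,"ry": 0.0187,"rz": -0.0507}])

```text
time: 17.75
tool_pos: [638.6, 258.1, 293.1]
tcp_rot: [-3.137, -0.262, 1.486]
contact_force: [-0.5, 0.6, -2.0]
grip_width: 29.9
finger_force: 30.0
```

carry_out(plan=[{"tx": 0,"ty": 0,"tz": 0,"rx": 0,"ry": 0,"rz": 0},{"tx": 0,"ty": 0,"tz": -40,"rx": 0,"ry": 0,"rz": 0},{"tx": 0,"ty": 0,"tz": -40,"rx": 0,"ry": 0,"rz": 0},{"tx": 0,"ty": 0,"tz": -40,"rx": 0,"ry": 0,"rz": 0},{"tx": 0,"ty": 0,"tz": -30,"rx": 0,"ry": 0,"rz": 0},{"tx": 0,"ty": 0,"tz": -20,"rx": 0,"ry": 0,"rz": 0},{"tx": 0,"ty": 0,"tz": 0,"rx": 0,"ry": 0,"rz": 0},{"tx": 0,"ty": 0,"tz": 0,"rx": 0,"ry": 0,"rz": 0}])

```text
time: 18.55
tool_pos: [638.6, 257.2, 123.8]
tcp_rot: [-3.139, -0.261, 1.489]
contact_force: [-0.7, -0.9, -2.4]
grip_width: 29.9
finger_force: 30.0
```

```bash
python3 - <<'E'
from h import *;from kin import *
np.set_printoptions(precision=3,suppress=True)
o=bot.get_obs();R0=Ro.from_euler("xyz",o["tcp_rot"]).as_matrix();print(o["tool_pos"],R0,o["contact_force"],o["grip_width"])
im=bot.capture("side");b=cv2.resize(im[260:430,110:270],None,fx=2.5,fy=2.5);im=bot.capture("top");a=cv2.resize(im[110:280,110:270],None,fx=2.5,fy=2.5)
cv2.imwrite("pics/tr.png",np.hstack([a,b])[:,:,::-1])
E
```

```text
[638.598 257.163 123.791] [[ 0.079  0.997  0.018]
 [ 0.963 -0.081  0.257]
 [ 0.258 -0.003 -0.966]] [-0.702 -0.856 -2.368] 29.94367461536587
```

View pics/tr.png

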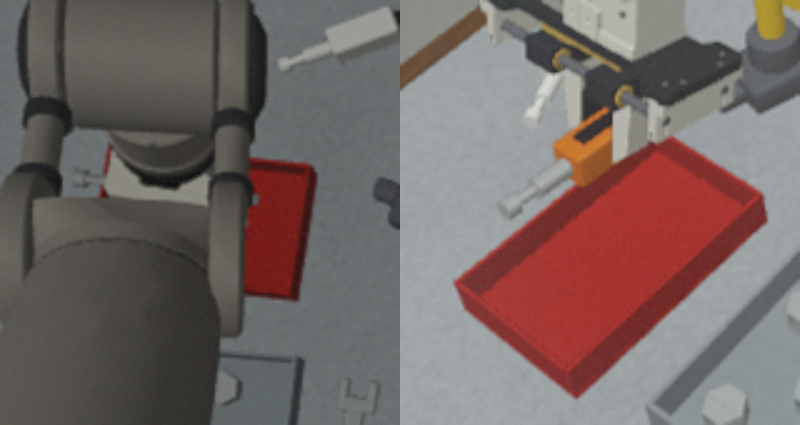

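The gun is held about level over the tray, with its tail toward side crop (510,210), and the knuckle is well clear. I'll check the tail position, then lower.

```bash
python3 - <<'E'
from h import *
print(onz("side",(154,344),134),onz("side",(154,344),130), proj("side",np.array([645,343,134.])))
E
```

```text
[645.33604419 342.38870078 134.        ] [648.6025264  340.53512751 130.        ] [153.87280693 344.32009572]
```

carry_out(plan=[{"tx": 0,"ty": 5,"tz": -35,"rx": 0,"ry": 0,"rz": 0},{"tx": 0,"ty": 0,"tz": -30,"rx": 0,"ry": 0,"rz": 0},{"tx": 0,"ty": 0,"tz": -25,"rx": 0,"ry": 0,"rz": 0},{"tx": 0,"ty": 0,"tz": -10,"rx": 0,"ry": 0,"rz": 0},{"tx": 0,"ty": 0,"tz": 0,"rx": 0,"ry": 0,"rz": 0},{"tx": 0,"ty": 0,"tz": 0,"rx": 0,"ry": 0,"rz": 0}])

```text
time: 19.25
tool_pos: [639.3, 262.7, 25.0]
tcp_rot: [-3.141, -0.262, 1.489]
contact_force: [-0.6, -0.4, -2.5]
grip_width: 30.0
finger_force: 30.0
```

carry_out(plan=[{"tx": 0,"ty": 0,"tz": -6,"rx": 0,"ry": 0,"rz": 0},{"tx": 0,"ty": 0,"tz": -5,"rx": 0,"ry": 0,"rz": 0},{"tx": 0,"ty": 0,"tz": 0,"rx": 0,"ry": 0,"rz": 0},{"tx": 0,"ty": 0,"tz": 0,"rx": 0,"ry": 0,"rz": 0}])

```text
time: 19.65
tool_pos: [639.0, 263.0, 13.2]
tcp_rot: [-3.14, -0.262, 1.488]
contact_force: [1.5, 1.9, 3.5]
grip_width: 30.0
finger_force: 30.0
```

carry_out(plan=[{"tx": 0,"ty": 0,"tz": -2,"rx": 0,"ry": 0,"rz": 0},{"tx": 0,"ty": 0,"tz": 0,"rx": 0,"ry": 0,"rz": 0},{"tx": 0,"ty": 0,"tz": 0,"rx": 0,"ry": 0,"rz": 0}])

```text
time: 19.95
tool_pos: [639.1, 263.5, 12.1]
tcp_rot: [-3.141, -0.263, 1.489]
contact_force: [-1.0, 3.4, 7.8]
grip_width: 29.8
finger_force: 30.0
```

carry_out(plan=[{"tx": 0,"ty": 0,"tz": -1.5,"rx": 0,"ry": 0,"rz": 0},{"tx": 0,"ty": 0,"tz": 0,"rx": 0,"ry": 0,"rz": 0},{"tx": 0,"ty": 0,"tz": 0,"rx": 0,"ry": 0,"rz": 0}])

```text
time: 20.25
tool_pos: [639.1, 263.9, 11.2]
tcp_rot: [-3.141, -0.263, 1.489]
contact_force: [-0.1, 4.4, 10.8]
grip_width: 29.9
finger_force: 30.0
```

```bash
python3 - <<'E'
from plant import bot
o=bot.get_obs();print(o["moment"].round(3),o["contact_force"].round(1))
from h import *
im=bot.capture("side");cv2.imwrite("pics/dn.png",cv2.resize(im[300:410,130:260],None,fx=5,fy=5)[:,:,::-1])
E
```

```text
[0.691 0.044 0.048] [-0.1  4.4 10.8]
```

View pics/dn.png

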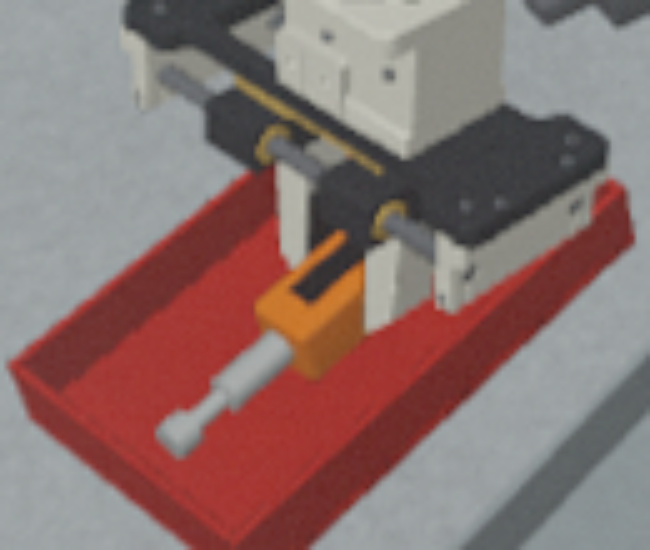

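The gun is in the tray with its tail end touching first (moment +0.69 about x). I'll turn it level by about 0.04 rad and watch the moment.

carry_out(plan=[{"tx": 0,"ty": 0,"tz": 0,"rx": 0.02,"ry": 0,"rz": 0},{"tx": 0,"ty": 0,"tz": 0,"rx": 0.02,"ry": 0,"rz": 0},{"tx": 0,"ty": 0,"tz": 0,"rx": 0,"ry": 0,"rz": 0},{"tx": 0,"ty": 0,"tz": 0,"rx": 0,"ry": 0,"rz": 0}])

```text
time: 20.7
tool_pos: [639.3, 264.0, 11.5]
tcp_rot: [-3.138, -0.304, 1.488]
contact_force: [-1.2, 3.7, 11.1]
grip_width: 29.7
finger_force: 30.0
```

```bash
python3 - <<'E'
from plant import bot
o=bot.get_obs();print(o["moment"].round(3),o["contact_force"].round(1),o["tool_pos"],o["tcp_rot"])
E
```

```text
[0.757 0.073 0.043] [-1.2  3.7 11.1] [639.25144425 264.03612498  11.46689806] [-3.13786969 -0.30383567  1.48777133]
```

```bash
python3 - <<'E'
from h import *
np.set_printoptions(precision=1,suppress=True)
P0=np.array([639.,263.5,11.]);n=np.array([.997,-.078,0])
for nm,c in dict(tailend=(178,432),tailmid=(248,375),bodyrear=(289,345)).items():
    C,d=ray("side",(130+c[0]/5,300+c[1]/5));print(nm,C+d*((P0-C)@n)/(d@n))
im=bot.capture("side");cv2.imwrite("pics/dn2.png",cv2.resize(im[330:400,150:230],None,fx=8,fy=8,interpolation=cv2.INTER_CUBIC)[:,:,::-1])
E
```

```text
tailend [645.7 349.1  18.7]
tailmid [643.1 316.1  16.3]
bodyrear [641.6 296.5  13.1]
```

carry_out(plan=[{"tx": 0,"ty": 0,"tz": 0,"rx": -0.03,"ry": 0,"rz": 0},{"tx": 0,"ty": 0,"tz": 0,"rx": -0.03,"ry": 0,"rz": 0},{"tx": 0,"ty": 0,"tz": 0,"rx": 0,"ry": 0,"rz": 0},{"tx": 0,"ty": 0,"tz": 0,"rx": 0,"ry": 0,"rz": 0}])

```text
time: 21.15
tool_pos: [639.2, 263.0, 10.7]
tcp_rot: [3.14, -0.242, 1.489]
contact_force: [-0.8, 0.6, 9.5]
grip_width: 29.9
finger_force: 30.0
```

```bash
python3 - <<'E'
from plant import bot
o=bot.get_obs();print(o["moment"].round(3),o["contact_force"].round(1),o["tool_pos"],o["tcp_rot"])
E
```

```text
[0.519 0.015 0.028] [-0.8  0.6  9.5] [639.23868865 263.04927516  10.72525862] [ 3.14039187 -0.24235365  1.48890491]
```

carry_out(plan=[{"tx": 0,"ty": 0,"tz": 0,"rx": -0.03,"ry": 0,"rz": 0},{"tx": 0,"ty": 0,"tz": 0,"rx": -0.03,"ry": 0,"rz": 0},{"tx": 0,"ty": 0,"tz": 0,"rx": 0,"ry": 0,"rz": 0},{"tx": 0,"ty": 0,"tz": 0,"rx": 0,"ry": 0,"rz": 0}])

```text
time: 21.55
tool_pos: [639.3, 262.5, 10.6]
tcp_rot: [3.135, -0.182, 1.49]
contact_force: [-0.0, -1.6, 8.8]
grip_width: 29.8
finger_force: 30.0
```

```bash
python3 - <<'E'
from plant import bot
o=bot.get_obs();print(o["moment"].round(3),o["contact_force"].round(1),o["tool_pos"],o["tcp_rot"])
E
```

```text
[ 0.237  0.05  -0.023] [-0.  -1.6  8.8] [639.26879313 262.53758749  10.56840846] [ 3.1354362  -0.18184501  1.48975736]
```

carry_out(plan=[{"tx": 0,"ty": 0,"tz": -2,"rx": 0,"ry": 0,"rz": 0},{"tx": 0,"ty": 0,"tz": 0,"rx": 0,"ry": 0,"rz": 0},{"tx": 0,"ty": 0,"tz": 0,"rx": 0,"ry": 0,"rz": 0}])

```text
time: 21.85
tool_pos: [639.3, 262.4, 10.2]
tcp_rot: [3.135, -0.182, 1.49]
contact_force: [-4.1, -4.3, 18.8]
grip_width: 29.9
finger_force: 30.0
```

```bash
python3 - <<'E'
from h import *
np.set_printoptions(precision=1,suppress=True)
o=bot.get_obs();print(o["moment"].round(3),o["contact_force"].round(1),o["tool_pos"])
im=bot.capture("side")
m=mask(im,(8,150,60),(16,255,255),(150,330,230,400));c=big(m);print("orange",cen(c),cv2.boundingRect(c))
h=cv2.cvtColor(im,cv2.COLOR_RGB2HSV);g=((h[:,:,1]<60)&(h[:,:,2]>60)).astype(np.uint8)*255;k=np.zeros_like(g);k[368:400,155:192]=g[368:400,155:192]
c=big(k);print("tail",cv2.contourArea(c),cv2.boundingRect(c),cv2.minAreaRect(c))
ys,xs=np.nonzero(k);P0=np.array([639.,262.5,0]);n=np.array([.997,-.078,0])
for x in range(xs.min(),xs.max()+1,3):
    y=ys[xs==x].mean();C,d=ray("side",(x,y));X=C+d*((P0-C)@n)/(d@n);print(x,y,X)
E
```

```text
[0.  0.8 0.1] [-4.1 -4.3 18.8] [639.3 262.4  10.2]
orange [192.8 362.9] (181, 348, 22, 28)
tail 177.0 (161, 368, 27, 24) ((174.48541259765625, 378.4834899902344), (7.542486190795898, 31.316757202148438), 48.57633590698242)
161 386.0 [646.4 356.9  29.1]
164 386.5 [646.  352.   21.7]
167 386.0 [645.6 346.3  16.6]
170 382.5 [645.  338.7  18.6]
173 378.5 [644.3 330.6  21.8]
176 377.0 [643.8 324.1  19.1]
179 374.5 [643.3 316.9  18.7]
182 372.0 [642.7 309.6  18.3]
185 371.0 [642.2 303.2  14.2]
```

It's flat: contact is now stiff and the tail height is about 19 throughout, with 19.5 expected. I'll ease the press, then open only partly because of the tray walls.

carry_out(plan=[{"tx": 0,"ty": 0,"tz": 1.5,"rx": 0,"ry": 0,"rz": 0},{"tx": 0.5,"ty": 0.5,"tz": 1,"rx": 0,"ry": 0,"rz": 0},{"tx": 0,"ty": 0,"tz": 0,"rx": 0,"ry": 0,"rz": 0},{"tx": 0,"ty": 0,"tz": 0,"rx": 0,"ry": 0,"rz": 0}])

```text
time: 22.3
tool_pos: [639.3, 262.4, 10.2]
tcp_rot: [3.137, -0.181, 1.489]
contact_force: [0.2, -3.6, 10.4]
grip_width: 29.6
finger_force: 30.0
```

carry_out(plan=[{"tx": 0,"ty": 0,"tz": 0,"rx": 0,"ry": 0,"rz": 0},{"tx": 0,"ty": 0,"tz": 0,"rx": 0,"ry": 0,"rz": 0},{"tx": 0,"ty": 0,"tz": 0,"rx": 0,"ry": 0,"rz": 0},{"tx": 0,"ty": 0,"tz": 0,"rx": 0,"ry": 0,"rz": 0},{"tx": 0,"ty": 0,"tz": 0,"rx": 0,"ry": 0,"rz": 0}], gripper=0.4)

```text
time: 22.8
tool_pos: [638.3, 263.0, 8.7]
tcp_rot: [3.139, -0.181, 1.489]
contact_force: [-0.8, 0.3, -0.2]
grip_width: 55.2
finger_force: 0.0
```

carry_out(plan=[{"tx": 0,"ty": -1.8,"tz": 10,"rx": 0,"ry": 0,"rz": 0},{"tx": 0,"ty": -3.6,"tz": 20,"rx": 0,"ry": 0,"rz": 0},{"tx": 0,"ty": -5.4,"tz": 30,"rx": 0,"ry": 0,"rz": 0},{"tx": 0,"ty": -5,"tz": 40,"rx": 0,"ry": 0,"rz": 0},{"tx": 0,"ty": 0,"tz": 40,"rx": 0,"ry": 0,"rz": 0},{"tx": 0,"ty": 0,"tz": 40,"rx": 0,"ry": 0,"rz": 0},{"tx": -20,"ty": -20,"tz": 40,"rx": 0,"ry": 0,"rz": 0},{"tx": -40,"ty": -20,"tz": 20,"rx": 0,"ry": 0,"rz": 0},{"tx": -40,"ty": -20,"tz": 20,"rx": 0,"ry": 0,"rz": 0},{"tx": -40,"ty": -20,"tz": 0,"rx": 0,"ry": 0,"rz": 0},{"tx": -40,"ty": -20,"tz": 0,"rx": 0,"ry": 0,"rz": 0},{"tx": 0,"ty": 0,"tz": 0,"rx": 0,"ry": 0,"rz": 0}])

```text
time: 24.0
tool_pos: [453.5, 145.8, 269.7]
tcp_rot: [3.141, -0.18, 1.488]
contact_force: [0.2, 0.6, 0.1]
grip_width: 54.9
finger_force: 0.0
```

```bash
python3 - <<'E'
from h import *
np.set_printoptions(precision=1,suppress=True)
s=bot.capture("side");t=bot.capture("top");o=bot.get_obs();print(o["tool_pos"],o["time"])
for n,im,roi in(("side",s,(120,300,270,420)),("top",t,(130,155,250,240))):
    c=big(mask(im,(8,150,60),(16,255,255),roi));print(n,cen(c),cv2.minAreaRect(c),onz(n,cen(c),27))
s0=cv2.cvtColor(cv2.imread("pics/side0.png"),cv2.COLOR_BGR2RGB);t0=cv2.cvtColor(cv2.imread("pics/top0.png"),cv2.COLOR_BGR2RGB)
# bystanders & sleeve: change since the start
for nm,im,im0,(x0,y0,x1,y1) in [("knuckle",s,s0,(232,250,284,306)),("tape",s,s0,(253,222,300,266)),("tin lower",s,s0,(303,184,326,226)),("wrench",s,s0,(300,332,384,392)),("sleeve",s,s0,(343,235,372,258)),("lever0",s,s0,(392,224,420,246))]:
    d=np.abs(im[y0:y1,x0:x1].astype(int)-im0[y0:y1,x0:x1]).max(2);print(nm,d.mean(),(d>40).mean())
E
```

```text
[458.4 146.9 270.5] 24.1
side [199.6 356.2] ((199.52066040039062, 356.1482849121094), (19.681779861450195, 39.280513763427734), 48.36646270751953) [633.5 268.8  27. ]
top [191.7 194. ] ((193.5, 194.5), (7.0, 29.0), 90.0) [648.8 268.5  27. ]
knuckle 3.0559752747252746 0.0
tape 23.597195357833655 0.19100580270793036
tin lower 42.554865424430645 0.39026915113871635
wrench 2.9134920634920634 0.0
sleeve 12.586206896551724 0.11244377811094453
lever0 41.05357142857143 0.3685064935064935
```

The gun lies in the tray. The tape and tin regions are probably occluded by the arm in the side view, so I'll check them in the top view.

```bash
python3 - <<'E'
from h import *
t=bot.capture("top");t0=cv2.cvtColor(cv2.imread("pics/top0.png"),cv2.COLOR_BGR2RGB)
for nm,(x0,y0,x1,y1) in dict(knuckle=(256,172,306,214),tape=(314,146,366,198),tin=(390,156,432,200),wrench=(232,256,264,340),sleeve=(315,252,345,285),valve=(368,300,412,345)).items():
    d=np.abs(t[y0:y1,x0:x1].astype(int)-t0[y0:y1,x0:x1]).max(2);print(nm,d.mean().round(1),(d>40).mean().round(3))
c=big(mask(t,(0,150,80),(5,255,255),(370,265,480,360)));b=cv2.boxPoints(cv2.minAreaRect(c));print(cen(c),[onz("top",q,84)[:2].round() for q in b])
E
```

```text
knuckle 3.8 0.0
tape 4.4 0.0
tin 4.2 0.0
wrench 12.5 0.131
sleeve 10.2 0.09
valve 15.0 0.152
[407.6538769  330.52278177] [array([ 355., -189.]), array([ 365., -194.]), array([ 328., -289.]), array([ 318., -284.])]
```

Everything checks out: the lever lies along -y_c, the sleeve is home, and the bystanders have not moved. Handing in.

```bash
python3 -c "
from plant import bot
print(bot.close_job())"
```

```text
the job is handed in; nothing more can be done
None
```

The job is handed in at about 24 s on the robot's clock: valve shut against its stop, sleeve pulled back and snapped home, orange blow gun lying flat in the red tray, and knuckle, tin, tape roll and wrench unmoved in the final pictures.

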